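Tension the clay cart's wheel, nipple by nipple

TASK

Take the orange-handled spoke key from its wooden stand and tighten two spokes of the clay cart's wheel in order round the rim: turn the nipple with the red collar one quarter turn clockwise, then the one with the yellow collar two quarter turns clockwise. Turn them with the key only, feel the key gently down onto each square without forcing it, leave the grey-collared nipples and the other things on the bench as they are, and stand the key upright in its stand again.

Things in the scene. Friction and masses are not known exactly. Their poses are not given: they have to be found in the camera images.
- wheel: green spoked cart wheel, 224 mm across, clamped flat on white plaster discs: immovable. Origin: on the table under its centre; z up. Flat rim 58 mm above the table (edge 2 mm higher), hub top 64 mm. Six upright brass nipples on a circle of 85 mm radius: red at the wheel's +x, yellow at -60 degrees (clockwise from above), then four with grey collars at -120, -180, -240, -300.
- red_top (a point): centre of the top of the nipple with the red collar, 76 mm above the table. The axes of this point are the wheel's: they do not tell how the nipple's square stands. The collar is a disc at the nipple's foot, 38 mm across, 3 mm thick.
- yellow_top (a point): centre of the top of the nipple with the yellow collar, 76 mm above the table. The axes of this point are the wheel's: they do not tell how the nipple's square stands. The collar is a disc at the nipple's foot, 38 mm across, 3 mm thick.
- nip_red (a joint): turn of the nipple with the red collar, rad. 0 at the start, grows clockwise seen from above; a quarter turn is 1.571. Stiff (about 0.15 N m), stays where it is left, no end stop within four turns. The nipple is a square, 18 mm across flats, 15 mm tall, its upper 3 mm tapering to 13.5 mm. How the square stands at the start differs each time (any angle) and is not measured: see or feel it.
- nip_yellow (a joint): turn of the nipple with the yellow collar, rad, as for the red one.
- nip_plain1 (a joint): turn of the first grey-collared nipple, at the wheel's -120 degrees; to be left at 0.
- nip_plain2 (a joint): turn of the second grey-collared nipple, at -180 degrees; to be left at 0.
- nip_plain3 (a joint): turn of the third grey-collared nipple, at -240 degrees; to be left at 0.
- nip_plain4 (a joint): turn of the fourth grey-collared nipple, at -300 degrees; to be left at 0.
- key: T-shaped spoke key, loose, about 150 g, 86 mm tall, standing on its socket. Origin: centre of the socket's open underside; z up the stem. Socket: steel, 34 mm square outside, 16 mm tall; its square hole is 20.4 mm wide (mouth bevelled 2 mm), 13 mm deep, sides along x and y. On a nipple it has 1.2 mm of play each side and turns about 0.14 rad either way before it drives.
- key_grip (a point): centre of the key's orange handle, 74 mm above the key's origin; axes as the key's. Handle: bar along x, 80 mm long, 14 mm thick (along y), 24 mm tall; below it a 12 mm stem. Set on a nipple lightly but not square to it, the key stops 0 to 5 mm down; square to it, it drops 13 mm, until the hole's floor meets the nipple's top.
- stand: open wooden box, fixed, 70 mm square outside, 22 mm tall, walls and floor 5 mm: the key's stand; the key stands on its floor. Origin: centre of its underside, on the table.
- oil: white oil bottle, 54 mm across and 130 mm tall, standing loose; origin at the centre of its foot. Not to be moved.
- bowl: terracotta bowl, 140 mm across and 55 mm tall, loose; origin under its centre. Not to be moved.
- tyre: black rubber tyre ring, 230 mm across and 35 mm tall, lying loose; origin under its centre. Not to be moved.
- tin: small aluminium tin, 60 mm across and 50 mm tall, loose in the yellow tray on the right; origin under its centre. Not to be moved.
- wrench: wrench lying loose in the yellow tray, 170 mm long. Not to be moved.
- brush: brush lying loose in the yellow tray, 180 mm long. Not to be moved.
Mind the look-alikes: they are no part of the job. What is shaped like the key but black is not meant.

How it is judged (in metres and radians):
On the way, in this order (a step that is already met when the one before it is completed fails the run):
1. the red nipple stands one quarter turn on; yellow not yet turned (value of joint nip_red between 1.271 and 1.871 rad and value of joint nip_yellow between -0.35 and 0.35 rad), for 0.2 s.
2. then the yellow nipple stands two quarter turns on, red as set (value of joint nip_red between 1.271 and 1.871 rad and value of joint nip_yellow between 2.842 and 3.442 rad), for 0.2 s.
At the end, for the whole second after the job is handed in: Red nipple one quarter turn clockwise from its start, yellow two (each within 0.3 rad), grey-collared ones within 0.35 rad of their start; the key upright (within 0.12 rad) and at rest on the floor of its stand (axis within 25 mm of the stand's centre) (all of step 2 and value of joint nip_plain1 between -0.35 and 0.35 rad and value of joint nip_plain2 between -0.35 and 0.35 rad and value of joint nip_plain3 between -0.35 and 0.35 rad and value of joint nip_plain4 between -0.35 and 0.35 rad and angle between key's own z axis and vertical below 0.12 rad and horizontal distance between key and stand below 0.025 m and height (world z) of key below 0.01 m and linear speed of key below 0.02 m/s); the robot touches nothing.
It fails at once if the key forced onto or against the wheel (over 60 N) (contact force between key and wheel above 60 N).
It fails at once if the wheel or a nipple touched by the fingers (over 3 N) (contact force between the fingers and wheel above 3 N).
It fails at once if a grey-collared nipple turned (not (value of joint nip_plain1 between -0.35 and 0.35 rad and value of joint nip_plain2 between -0.35 and 0.35 rad and value of joint nip_plain3 between -0.35 and 0.35 rad and value of joint nip_plain4 between -0.35 and 0.35 rad)).
It fails at once if another thing on the bench moved by more than 30 mm (distance of any of oil, bowl, tyre, tin, wrench, brush from where it was at the start of the episode above 0.03 m).
It also fails if it takes over 72 s, if anything falls off the work surface, if the arm or the gripper's body presses on something with over 40 N, if the wrist force passes 120 N, or if a joint passes its speed limit or range.

ROBOT

A 6-joint arm with a two-finger parallel gripper is mounted at the origin on the work surface. World frame = base frame: x ahead of the robot, y to its left, z up, the work surface at z = 0. Lengths are in mm, angles in degrees, forces in N, time in s.
With the tool pointing down it reaches from about 350 to 850 mm from the base axis. Payload 8.1 kg.
Tool frame: the origin (TCP) lies on the centre line of the jaws, within the pads' length; the fingertips stand r.tip_extent ahead of it and the grasp point (between the pads) lies 8 mm behind it (r.tip_extent is the distance from the TCP to the fingertips, in mm); z points along the fingers, y is the direction in which the jaws open and shut (so a half turn about z gives the same grasp; the last joint's range is limited). The gripper opens to 85 mm and grips with 20 to 120 N. Pads are 22 mm wide; open, the fingers measure 114 mm over their backs; the gripper's body (76 mm by 85 mm) begins 54 mm behind the grasp point. The pads swing forward as they close: fully open they stand 13 mm farther back than shut.
Start: joints at [64.664, 7.471, 85.268, -0, 87.261, -4.893], TCP at [209.545, 562.224, 242.292] pointing down, gripper open.
Joint ranges: [-169.43, 169.43], [-51.17, 129.36], [1.28, 143.12], [-76.62, 256.62], [0, 156.53], [-152.29, 152.29]. Speed limits (degrees/s): [136.94, 136.94, 159.86, 180, 180, 180].

INTERFACE

Orientations are given as [roll, pitch, yaw] about the fixed x, y, z axes, in that order (R = Rz(yaw) Ry(pitch) Rx(roll)).
In Python, from bench import sense, optics, hand_in, spotter, r gives the robot as it stands.
- The arm moves only by the tool apply_moves, never from a script. Its argument "series" is a list of rows, each a list of 3 entries, a list of its own where there are three numbers: the opening, from 0 (shut) to 1 (fully open), then the shift along the world's x, y, z in m, then the turn about the world's z in rad. In form: [[grip, [x, y, z], turn], ...]. A call has 1 to 5 rows; each row is the pose to reach, as a shift and turn from the pose measured when the call began; what a row does not reach only later rows make up. A row lasts 1/8 s, in which the tool goes at most 62.5 mm and 10.7 degrees, less where a joint would pass 70% of its speed; a pose out of reach is approached as far as the arm can. A call with a gripper value outside its range is refused whole. The fingers move at their own pace and stop on an object; "grip_force" is the grip in N (left out, the last holds). Time passes only in rows, so rows that repeat a pose let the fingers close. It gives the time, the measured TCP pose, the force and the opening at its end, in the units of the state.
- sense(): the state, without advancing time (a new reading comes with each control period).
- optics.snapshot(name): name is "side" or "top" or "wrist"; returns a dict with "color" (420x560x3 uint8, blue, green, red), "intrinsics" (3x3 intrinsics, pixels), "rvec" (rotation vector, rad) and "tvec" (3), from world to camera coordinates, as OpenCV has them. Camera axes: x right, y down, z forward; pixel columns grow to the right and rows downward; lengths in mm; the calibration is good to about 2 mm. The wrist camera is an equidistant fisheye: a pixel r from the principal point sees the ray r / f radians off the axis. A picture is of the moment at which its call begins. There is no depth.
- hand_in(): hands the job in, once; it reports no verdict.
Trained networks look in a picture, given as the dict that the camera call returned (one of the last four; its "shot" number tells which), for a name from the list of things; names that differ only in an ending like _2 or _b are one class to them, and where a whole thing is asked for, a point or a joint stands for the part that bears it (a point fixed in the world has none). Each returns a list of dicts, best first, with "p" (0 to 1); they miss things now and then, are a little off and sometimes report something else, mostly with a low value. They report only what shows in the picture. A call takes as long as a camera call. They do not tell look-alikes from the thing itself.
- spotter.search_frame(picture, query): "xyz" ([x, y, z] in mm, in the coordinates of the camera as it stood for that picture, good to about 4 mm: the middle of the surface that is visible of it).
- spotter.masks_of(picture, query): "mask" (420x560 bool, what is visible of it).
The state is a dict: "time": time; "joint_pos": joint angles; "qd": joint speeds; "joint_efforts": joint torques, N m; "tool_pos": TCP position; "tcp_rot": TCP orientation; "ft_force": force on the tool from outside, world axes, zero at the start; "wrist_torque": the same for the moment, N m; "finger_gap": finger opening in mm.
Only numpy, scipy, OpenCV 4.12 (cv2) and the standard library are available. Lean on these libraries where they do the work, as an engineer would, in place of code of your own. Each camera call takes 0.05 s, during which the arm holds its last target.

## Working session

There is one attempt and no reset: what is moved stays moved. The work goes in short steps, Python scripts to look and compute and a tool call to move; the robot and the scene stay as the last step left them, time stands still between calls to the robot, and variables do not carry over. Pictures are saved under pics/ and viewed, and the job is handed in when it is done.

Besides the shell and the picture viewer there is one more tool, called after "Request:" as a command line: name --argument value ..., lists and objects as JSON in quotes. apply_moves: Moves the arm, as the interface text tells. Its arguments: {"type":"object","properties":{"series":{"type":"array"},"grip_force":{"type":"number"}},"required":["series"]}

```bash
mkdir -p pics; ls; python3 - <<'E'
from bench import sense, optics, r
import cv2
print(sense()); print(r.tip_extent)
for n in ("side","top","wrist"):
    p=optics.snapshot(n); cv2.imwrite(f"pics/{n}0.png",p["color"]); print(n,p["intrinsics"],p["rvec"],p["tvec"])
E
```

```text
pics
{'time': 0.0, 'joint_pos': array([ 6.46637450e+01,  7.51663601e+00,  8.53309206e+01, -1.09159442e-04,
        8.72610169e+01, -4.89241163e+00]), 'qd': array([ 0.14607499,  0.04003841,  0.14424725, -0.05263452,  0.01532454,
       -0.02044465]), 'joint_efforts': array([ 1.09252476e-03, -5.69419527e+01, -5.00542867e+01, -4.03195872e-04,
        1.54509838e-02,  2.23633413e-05]), 'tool_pos': array([209.31488821, 561.72903602, 241.2127534 ]), 'tcp_rot': array([-1.79891813e+02, -9.15105245e-03,  1.59556153e+02]), 'ft_force': array([-0.17225736,  0.28027039, -0.44483263]), 'wrist_torque': array([ 0.07458673,  0.01143569, -0.03238582]), 'finger_gap': 85.1735315387677}
11.0
side [[411.14491475   0.         281.19564692]
 [  0.         411.14491475 211.96222982]
 [  0.           0.           1.        ]] [ 2.21512403 -0.3450985   0.16242652] [-536.16072967  152.65329995 1096.03048814]
top [[456.72698858   0.         282.33147839]
 [  0.         456.72698858 212.64696496]
 [  0.           0.           1.        ]] [ 2.17440783 -2.1522445   0.11519005] [ -22.71521917  577.23962303 1317.73002135]
wrist [[325.1922621    0.         274.21019969]
 [  0.         325.1922621  206.13624062]
 [  0.           0.           1.        ]] [-2.36918728 -1.64512508 -0.24593225] [-600.32752332  -38.97014347  379.70355493]
```

View pics/side0.png

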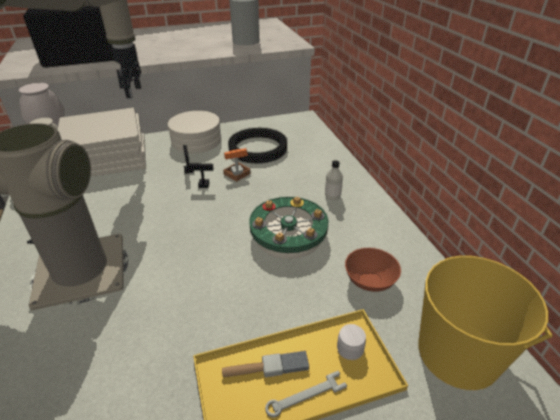

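View pics/top0.png

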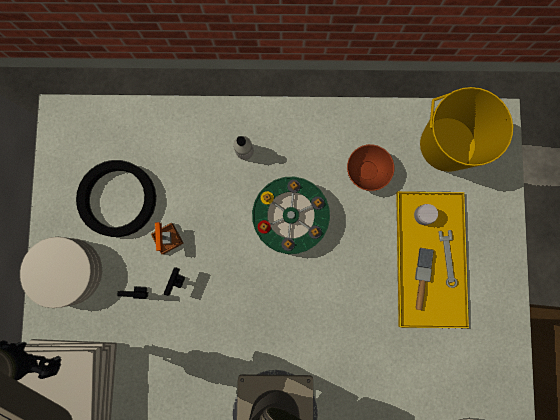

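View pics/wrist0.png

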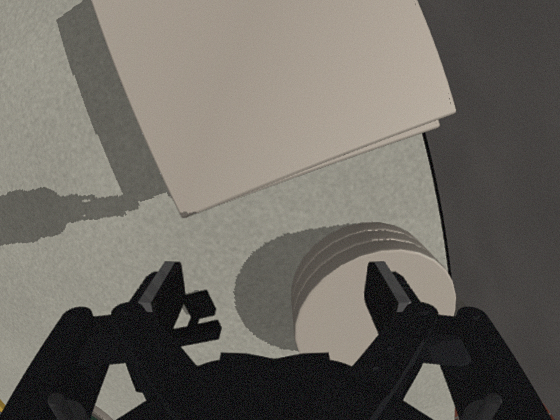

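The scene shows the orange key in its wooden stand at top (165,238) / side (236,155–172). The black T-shaped look-alikes are at top (175,280) and (133,292) / side (204,170) and (187,158). The wheel is at top (291,215), with its red collar at (264,227) and yellow at (267,198).

```bash
cat > h.py <<'E'
import numpy as np, cv2
from bench import sense, optics, spotter, r
def RT(p):
    return cv2.Rodrigues(np.array(p["rvec"],float))[0], np.array(p["tvec"],float).reshape(3)
def toworld(p,x):
    R,t=RT(p); return R.T@(np.array(x)-t)
def ray(p,uv,fish=False):
    R,t=RT(p);K=np.array(p["intrinsics"]); uv=np.array([[uv]],float)
    D=np.zeros(4) if fish else None
    n=(cv2.fisheye.undistortPoints(uv,K,D) if fish else cv2.undistortPoints(uv,K,D))[0,0]
    d=R.T@np.array([n[0],n[1],1]); return -R.T@t, d/np.linalg.norm(d)
def onz(p,uv,z,fish=False):
    c,d=ray(p,uv,fish); return c+d*(z-c[2])/d[2]
def tri(rays):
    A=np.zeros((3,3));b=np.zeros(3)
    for c,d in rays:
        P=np.eye(3)-np.outer(d,d);A+=P;b+=P@c
    return np.linalg.solve(A,b)
def proj(p,X,fish=False):
    R,t=RT(p);K=np.array(p["intrinsics"]);x=np.array(X,float).reshape(-1,1,3)
    rv=np.array(p["rvec"],float).reshape(3,1);tv=t.reshape(3,1)
    if fish: return cv2.fisheye.projectPoints(x,rv,tv,K,np.zeros(4))[0][:,0]
    return cv2.projectPoints(x,rv,tv,K,None)[0][:,0]
E
python3 - <<'E'
from h import *
P={n:optics.snapshot(n) for n in ("top","side")}
for n,p in P.items():
    cv2.imwrite(f"pics/{n}1.png",p["color"])
    for q in ("key","key_grip","stand","wheel","red_top","yellow_top","oil"):
        for d in spotter.search_frame(p,q)[:3]:
            w=toworld(p,d["xyz"]); print(n,q,round(d["p"],2),w.round(1),proj(p,w)[0].round(0))
p=P["top"]; cv2.imwrite("pics/crop1.png",cv2.resize(p["color"][205:305,110:330],None,fx=3.6,fy=3.6,interpolation=cv2.INTER_CUBIC))
p=P["side"]; cv2.imwrite("pics/crop2.png",cv2.resize(p["color"][130:260,170:340],None,fx=4.4,fy=4.4,interpolation=cv2.INTER_CUBIC))
# orange handle, green wheel
for n,p in P.items():
    hsv=cv2.cvtColor(p["color"],cv2.COLOR_BGR2HSV)
    for q in ("key","stand"):
      for d in spotter.masks_of(p,q)[:3]:
        ys,xs=np.nonzero(d["mask"]); print(n,q,round(d["p"],2),len(xs),xs.mean().round(1),ys.mean().round(1), hsv[d["mask"]].mean(0).round())
E
```

```text
top key 0.72 [380.2 287.9  83. ] [173. 280.]
top key 0.52 [501.4 326.6  82.5] [161. 236.]
top key_grip 0.58 [372.8 289.2  80.8] [172. 282.]
top key_grip 0.52 [500.4 331.8  82.8] [159. 237.]
top key_grip 0.49 [344.1 397.9  86. ] [132. 292.]
top stand 0.9 [500.7 313.4   0.6] [172. 238.]
top stand 0.69 [531.4  33.4  77.1] [264. 227.]
top wheel 0.86 [568.5 -43.3  57.9] [291. 215.]
top red_top 0.83 [567.9 -42.7  56. ] [291. 215.]
top yellow_top 0.66 [573.4 -41.7  55.1] [291. 213.]
top oil 0.69 [751.9 102.5  85.6] [241. 150.]
top oil 0.5 [ 451.1 -511.1    7.6] [448. 257.]
side key 0.61 [378.6 287.6  73. ] [202. 168.]
side key 0.59 [342.9 388.4  44.1] [188. 162.]
side key 0.54 [502.8 323.4  75.2] [236. 156.]
side key_grip 0.63 [344.  386.3  44.9] [188. 162.]
side key_grip 0.59 [377.7 288.9  70.4] [201. 168.]
side key_grip 0.56 [501.3 331.3  76.1] [235. 155.]
side stand 0.77 [499.1 312.1  16.7] [237. 172.]
side stand 0.28 [ 523.3 -114.7   71.9] [280. 236.]
side wheel 0.72 [564.7 -52.6  58.2] [288. 223.]
side red_top 0.91 [568.9 -56.7  59.5] [289. 223.]
side yellow_top 0.77 [568.2 -53.7  65.1] [289. 221.]
side oil 0.95 [763.1  87.8  66.7] [333. 182.]
top key 0.74 271 135.7 292.8 [76. 62. 23.]
top key 0.68 280 174.1 280.9 [73. 72. 13.]
top key 0.65 289 161.1 236.7 [ 20. 167. 125.]
top stand 0.86 392 169.8 237.7 [ 13. 182.  73.]
top stand 0.55 30 263.6 226.0 [ 21. 187. 120.]
side key 0.85 310 201.4 172.5 [53. 29. 52.]
side key 0.54 299 236.1 159.2 [ 17. 105. 127.]
side stand 0.76 222 237.2 172.3 [ 13. 107.  90.]
```

View pics/crop1.png

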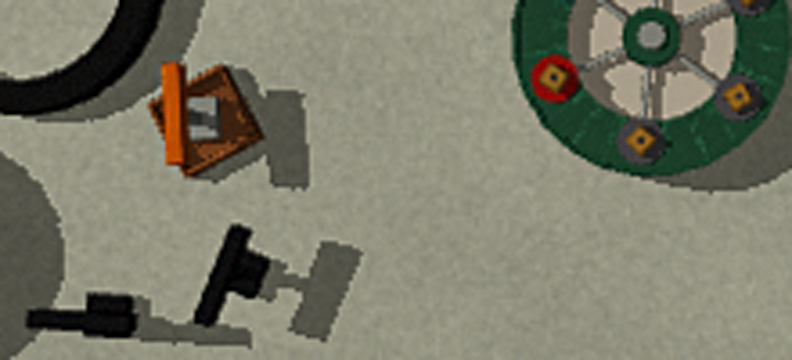

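View pics/crop2.png

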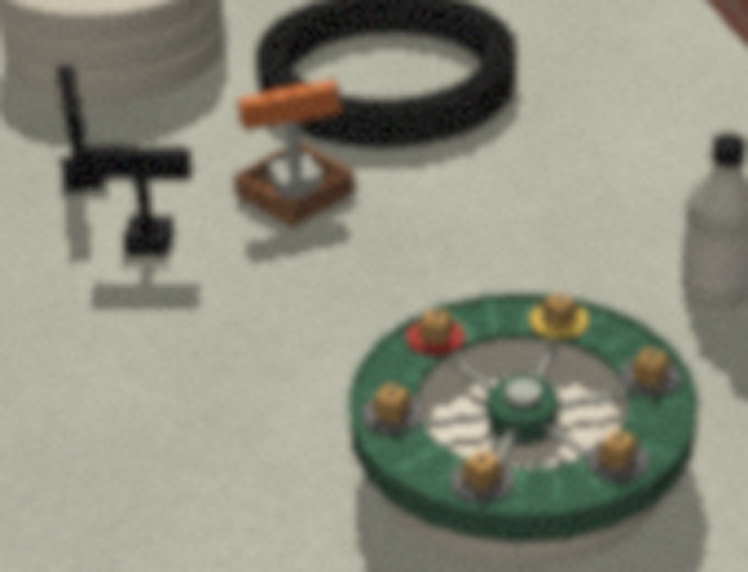

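```bash
python3 - <<'E'
from h import *
P={n:optics.snapshot(n) for n in ("top","side","wrist")}
p=P["wrist"];R,t=RT(p);c=-R.T@t;s=sense();print("cam",c,"axis",R[2],"x",R[0],"rel",c-s["tool_pos"])
def blob(p,lo,hi,box):
    hsv=cv2.cvtColor(p["color"],cv2.COLOR_BGR2HSV);m=cv2.inRange(hsv,np.array(lo),np.array(hi))
    M=np.zeros_like(m);x0,y0,x1,y1=box;M[y0:y1,x0:x1]=m[y0:y1,x0:x1]
    n,l,st,ce=cv2.connectedComponentsWithStats(M);i=1+st[1:,4].argmax();mm=(l==i).astype(np.uint8)
    rc=cv2.minAreaRect(np.argwhere(mm)[:,::-1].astype(np.float32));return ce[i],st[i,4],rc
T,S=P["top"],P["side"]
h=(8,215,150),(16,255,255)
a=blob(T,*h,(145,215,185,260));b=blob(S,(5,130,140),(16,255,255),(215,140,255,170));print(a,b)
print("handle",tri([ray(T,a[0]),ray(S,b[0])]))
bp=cv2.boxPoints(a[2]);print([onz(T,q,90)[:2].round(1) for q in bp])
for n,lo,hi,bt,bs in (("yel",(23,150,120),(32,255,255),(255,185,280,210),(285,190,310,212)),("red",(0,190,100),(5,255,255),(252,215,275,238),(255,195,285,215))):
    a=blob(T,lo,hi,bt);b=blob(S,lo,hi,bs);print(n,a[:2],b[:2],onz(T,a[2][0],63))
    print(onz(S,b[2][0],63))
E
```

```text
cam [140.19031462 589.48053669 374.1214071 ] axis [ 0.27646423 -0.10337516 -0.95544812] x [ 3.49639009e-01  9.36884478e-01 -1.96661477e-04] rel [-69.33550133  27.25607811 131.85098193]
(array([157.25663717, 235.92920354]), np.int32(113), ((157.28622436523438, 236.0102081298828), (26.208398818969727, 4.185733795166016), 87.27368927001953)) (array([234.92307692, 150.96153846]), np.int32(52), ((234.85365295410156, 150.81707763671875), (2.6540353298187256, 20.603694915771484), 77.90524291992188))
handle [502.02367117 334.23566123  89.03842404]
[array([537.9, 343.1]), array([538.6, 331.3]), array([465. , 324.9]), array([464.3, 336.6])]
yel (array([265.08333333, 196.70833333]), np.int32(48)) (array([299.5, 205. ]), np.int32(2)) [620.44212117  32.05546002  63.        ]
[622.2961133    9.41786699  63.        ]Traceback (most recent call last):
  File "<stdin>", line 15, in <module>
  File "<stdin>", line 7, in blob
ValueError: attempt to get argmax of an empty sequence
```

Request:
apply_moves --series '[[1,[0.035,-0.047,0.01],0.15],[1,[0.07,-0.094,0.02],0.3],[1,[0.105,-0.141,0.03],0.44],[1,[0.14,-0.188,0.03],0.44],[1,[0.175,-0.235,0.03],0.44]]'

```text
time: 1.92
tool_pos: [385.5, 325.7, 272.8]
tcp_rot: [180.0, 0.1, -175.2]
ft_force: [0.6, 0.7, -0.0]
finger_gap: 85.5
```

Request:
apply_moves --series '[[1,[0.035,-0.047,0.0],0],[1,[0.07,-0.094,0.0],0],[1,[0.105,-0.141,0.0],0],[1,[0.14,-0.188,0.0],0],[1,[0.175,-0.235,0.0],0]]'

```text
time: 2.55
tool_pos: [561.5, 89.0, 273.0]
tcp_rot: [180.0, 0.1, -175.2]
ft_force: [0.6, 0.4, 0.1]
finger_gap: 85.2
```

Request:
apply_moves --series '[[1,[0.04,-0.04,0.0],0],[1,[0.06,-0.07,0.0],0],[1,[0.06,-0.07,0.0],0]]'

```text
time: 2.92
tool_pos: [622.3, 16.4, 272.3]
tcp_rot: [180.0, 0.1, -175.4]
ft_force: [-0.6, 0.5, 0.4]
finger_gap: 85.6
```

```bash
python3 - <<'E'
from h import *
p=optics.snapshot("wrist");cv2.imwrite("pics/w2.png",p["color"])
import pickle;pickle.dump(p,open("w2.pkl","wb"))
E
```

```text
(no output)
```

View pics/w2.png

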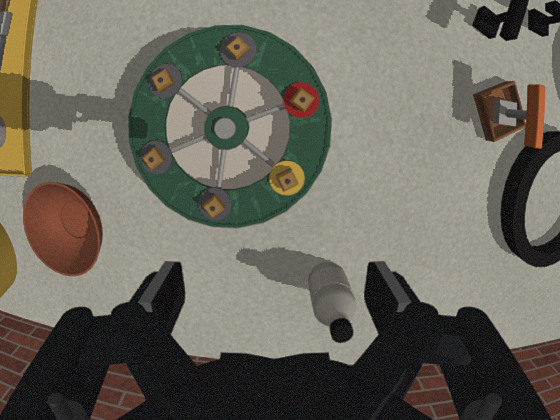

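```bash
cat >> h.py <<'E'
def ortho(p,cx,cy,z,half,n,fish=True):
    # image: up=+x, left=+y
    g=np.linspace(half,-half,n); X,Y=np.meshgrid(cx+g,cy+g,indexing="ij")
    uv=proj(p,np.stack([X,Y,np.full_like(X,z)],-1).reshape(-1,3),fish).reshape(n,n,2).astype(np.float32)
    return cv2.remap(p["color"],uv[...,0],uv[...,1],cv2.INTER_CUBIC)
E
python3 - <<'E'
from h import *
import pickle;p=pickle.load(open("w2.pkl","rb"))
for n,uv in (("hub",(225,128)),):
    print(n,onz(p,uv,64,True))
r_=onz(p,(302,99),76,True);y_=onz(p,(287,179),76,True);print(r_,y_)
im=np.hstack([ortho(p,c[0],c[1],76,25,400) for c in (r_,y_)]);cv2.imwrite("pics/o2.png",im)
E
```

```text
hub [572.23141109 -38.34518908  64.        ]
[536.40051022  38.08584617  76.        ] [619.38244803  30.25536366  76.        ]
```

View pics/o2.png

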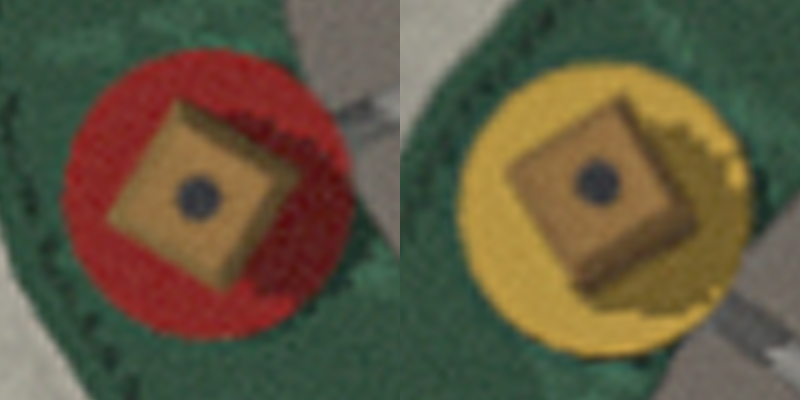

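Red's square stands at about 57° mod 90 and yellow's at about 34° mod 90. Their centre dots put red at (536.5,38) and yellow at (621.5,30.5). I'll go to the key now.

Request:
apply_moves --series '[[1,[-0.022,0.057,0.0],0],[1,[-0.044,0.114,0.0],0],[1,[-0.066,0.171,-0.02],0],[1,[-0.088,0.228,-0.04],0],[1,[-0.11,0.285,-0.05],0]]'

```text
time: 3.6
tool_pos: [510.2, 302.6, 222.1]
tcp_rot: [179.9, -0.0, -175.3]
ft_force: [0.3, 0.8, 0.5]
finger_gap: 85.1
```

Request:
apply_moves --series '[[1,[-0.01,0.032,-0.02],0],[1,[-0.01,0.032,-0.02],0]]'

```text
time: 3.85
tool_pos: [496.6, 337.4, 200.1]
tcp_rot: [180.0, -0.2, -175.0]
ft_force: [0.1, 0.1, 0.4]
finger_gap: 85.3
```

```bash
python3 - <<'E'
from h import *
p=optics.snapshot("wrist");cv2.imwrite("pics/w3.png",p["color"])
import pickle;pickle.dump(p,open("w3.pkl","wb"))
im=np.hstack([ortho(p,502,333,z,60,400) for z in (91,27)]);cv2.imwrite("pics/o3.png",im)
print(sense()["tool_pos"],sense()["tcp_rot"])
E
```

```text
[498.05558695 336.0973293  201.32968736] [ 1.79985598e+02 -1.01082460e-01 -1.75047450e+02]
```

View pics/w3.png

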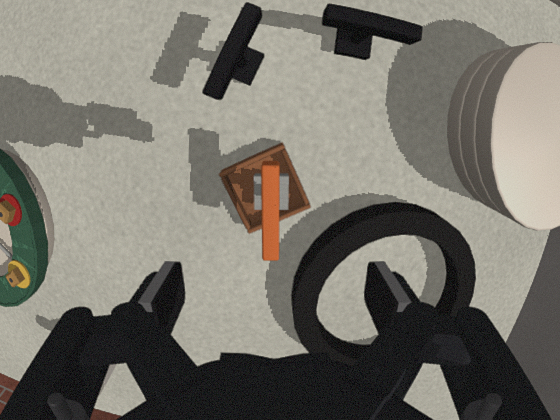

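View pics/o3.png

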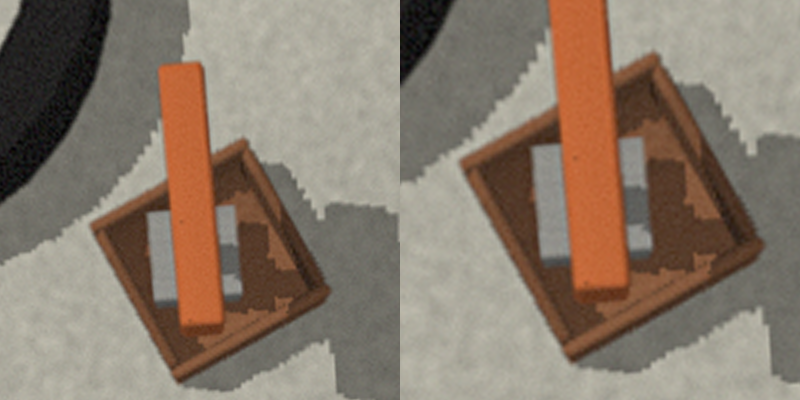

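The orange key is upright in its stand, handle at wrist (271,212). The black look-alikes are at (232,50) and (372,30). The handle's centre is at (503.7,335.6) with yaw 4.6°, and the stand's centre is at about (500.5,329.4).

Request:
apply_moves --series '[[1,[0.0055,-0.0005,-0.05],0],[1,[0.0055,-0.0005,-0.1],0],[1,[0.0055,-0.0005,-0.13],0],[1,[0.0055,-0.0005,-0.13],0]]' --grip_force 60

```text
time: 4.4
tool_pos: [501.9, 333.8, 69.1]
tcp_rot: [-179.9, -0.4, -175.1]
ft_force: [-0.5, -0.2, 0.2]
finger_gap: 85.0
```

Request:
apply_moves --series '[[0,[0,0,0],0],[0,[0,0,0],0],[0,[0,0,0],0],[0,[0,0,0],0],[0,[0,0,0],0]]'

```text
time: 5.03
tool_pos: [502.5, 334.3, 70.1]
tcp_rot: [-179.9, -0.3, -175.1]
ft_force: [0.0, 1.4, 5.1]
finger_gap: 13.0
```

Request:
apply_moves --series '[[0,[0,0,0.04],0],[0,[0,0,0.08],0],[0,[0,0,0.12],0],[0,[0,-0.0,0.12],-0.1]]'

```text
time: 5.52
tool_pos: [504.5, 335.4, 194.6]
tcp_rot: [179.9, 0.1, 179.1]
ft_force: [0.9, 0.3, -2.1]
finger_gap: 13.0
```

```bash
python3 - <<'E'
from h import *
p=optics.snapshot("wrist");cv2.imwrite("pics/w4.png",p["color"])
import pickle;pickle.dump(p,open("w4.pkl","wb"))
p=optics.snapshot("side");cv2.imwrite("pics/s4.png",cv2.resize(p["color"][90:210,170:300],None,fx=5,fy=5,interpolation=cv2.INTER_CUBIC))
s=sense();print(s["tool_pos"],s["tcp_rot"],s["finger_gap"],s["ft_force"])
E
```

```text
[502.65536424 334.34142983 190.55583855] [-179.9534858    -0.23688874  179.10224061] 13.0943133439541 [-0.26492775 -0.31420697 -2.336352  ]
```

View pics/w4.png

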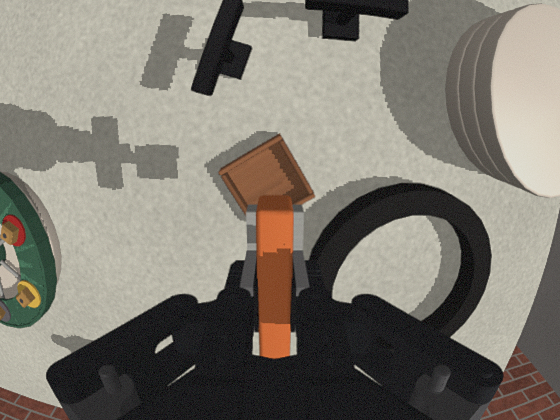

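View pics/s4.png

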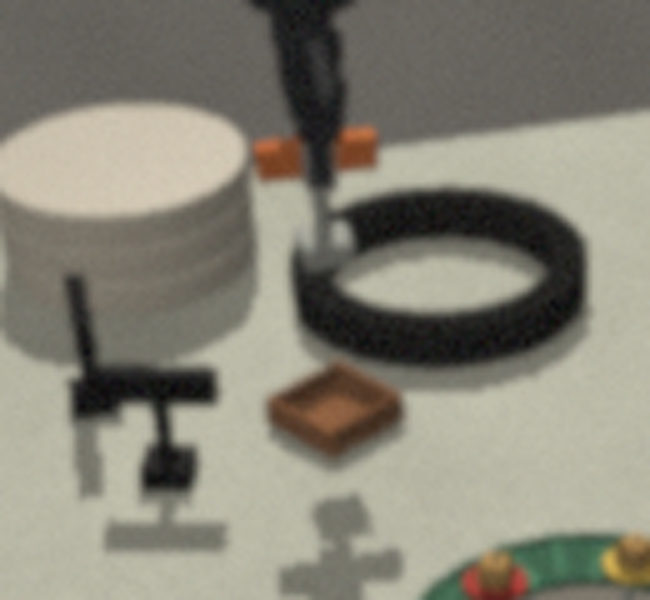

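```bash
python3 - <<'E'
from h import *
import pickle;p=pickle.load(open("w4.pkl","rb"))
cv2.imwrite("pics/c4.png",cv2.resize(p["color"][180:370,230:320],None,fx=3,fy=3,interpolation=cv2.INTER_CUBIC))
t=np.array([502.66,334.34,190.56]);tx=np.array([np.cos(np.radians(179.1)),np.sin(np.radians(179.1)),0]);ty=np.array([tx[1],-tx[0],0])
for off in (-3,-1.2,0,3):
    print(off,[proj(p,t+tx*(o+off)+np.array([0,0,20 if k else -4])+ty*y,True)[0].round(1).tolist() for o,k,y in ((40,1,7),(40,1,-7),(40,0,0),(-40,1,0))])
E
```

```text
-3 [[287.7, 205.0], [250.2, 205.1], [269.7, 189.2], [270.3, 363.3]]
-1.2 [[287.8, 200.4], [250.1, 200.4], [269.7, 185.2], [270.2, 360.8]]
0 [[287.8, 197.3], [250.0, 197.3], [269.6, 182.6], [270.2, 359.0]]
3 [[287.9, 189.4], [249.8, 189.5], [269.6, 175.9], [270.2, 354.7]]
```

View pics/c4.png

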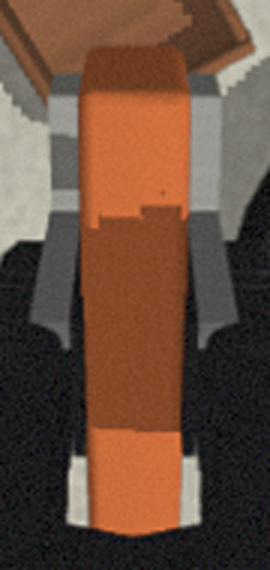

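The key is held upright and square: the side view shows its socket hanging straight below the fingers. Now to above red.

Request:
apply_moves --series '[[0,[0.006,-0.06,0],-0.15],[0,[0.013,-0.12,0],-0.3],[0,[0.02,-0.18,0],-0.45],[0,[0.027,-0.24,0],-0.56],[0,[0.0325,-0.297,0],-0.56]]'

```text
time: 6.25
tool_pos: [534.2, 35.4, 189.1]
tcp_rot: [-179.9, -0.3, 147.1]
ft_force: [0.8, -0.1, -2.6]
finger_gap: 13.1
```

Request:
apply_moves --series '[[0,[0,0,0],0],[0,[0,0,0],0]]'

```text
time: 6.5
tool_pos: [533.4, 35.4, 187.9]
tcp_rot: [-179.8, -0.5, 147.1]
ft_force: [-0.3, 0.5, -2.5]
finger_gap: 13.3
```

```bash
python3 - <<'E'
from h import *
s=sense();print(s["tool_pos"],s["tcp_rot"],s["finger_gap"],s["ft_force"],s["wrist_torque"],s["joint_pos"][5])
p=optics.snapshot("side");cv2.imwrite("pics/s5.png",cv2.resize(p["color"][130:250,220:350],None,fx=5,fy=5,interpolation=cv2.INTER_CUBIC))
p=optics.snapshot("wrist");cv2.imwrite("pics/w5.png",p["color"])
E
```

```text
[533.38818377  35.37860914 187.92596881] [-179.83222373   -0.47500044  147.08118484] 13.335629614054147 [-0.27732485  0.48387909 -2.49593335] [ 0.01556621 -0.02633901 -0.02631773] -58.866555003660096
```

View pics/s5.png

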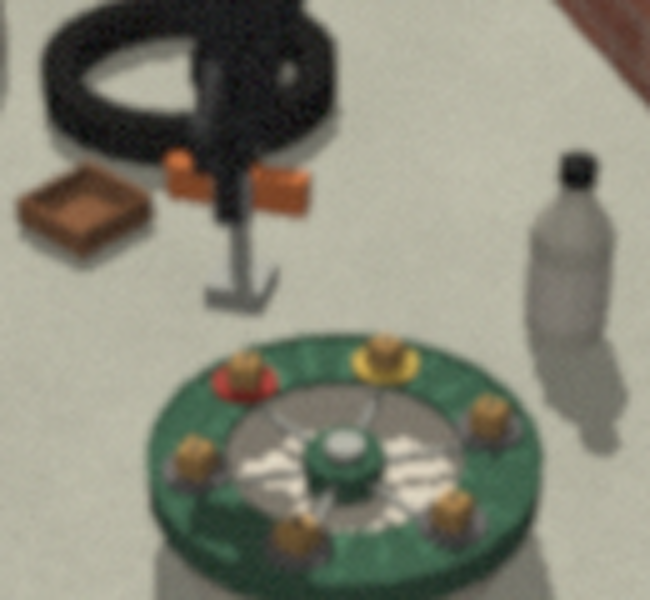

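View pics/w5.png

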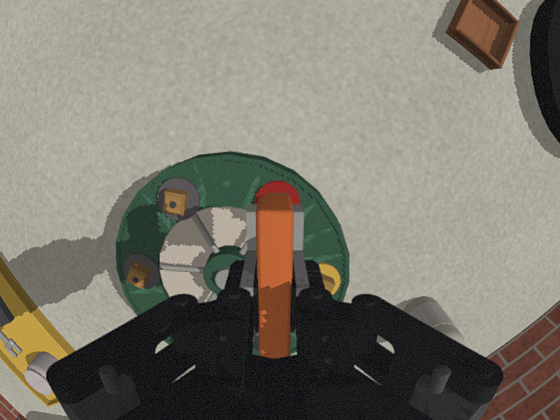

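Request:
apply_moves --series '[[0,[0.002,0.0018,-0.02],0],[0,[0.002,0.0018,-0.038],0],[0,[0.002,0.0018,-0.038],0],[0,[0.002,0.0018,-0.038],0]]'

```text
time: 7.1
tool_pos: [535.5, 38.5, 150.2]
tcp_rot: [-179.8, -0.5, 147.2]
ft_force: [0.7, 0.3, -1.2]
finger_gap: 13.4
```

```bash
python3 - <<'E'
from h import *
s=sense();print(s["tool_pos"],s["tcp_rot"],s["finger_gap"],s["ft_force"],s["wrist_torque"],s["joint_pos"][5])
p=optics.snapshot("side");cv2.imwrite("pics/s6.png",cv2.resize(p["color"][150:230,220:320],None,fx=7,fy=7,interpolation=cv2.INTER_CUBIC))
p=optics.snapshot("top");cv2.imwrite("pics/t6.png",cv2.resize(p["color"][170:260,230:340],None,fx=6,fy=6,interpolation=cv2.INTER_CUBIC))
E
```

```text
[535.5287645   38.50940052 150.16649237] [-179.83709365   -0.45465617  147.20109144] 13.38433078803284 [ 0.72108991  0.2611795  -1.24972928] [-0.02833669 -0.00804824 -0.00727483] -58.647221706146006
```

View pics/s6.png

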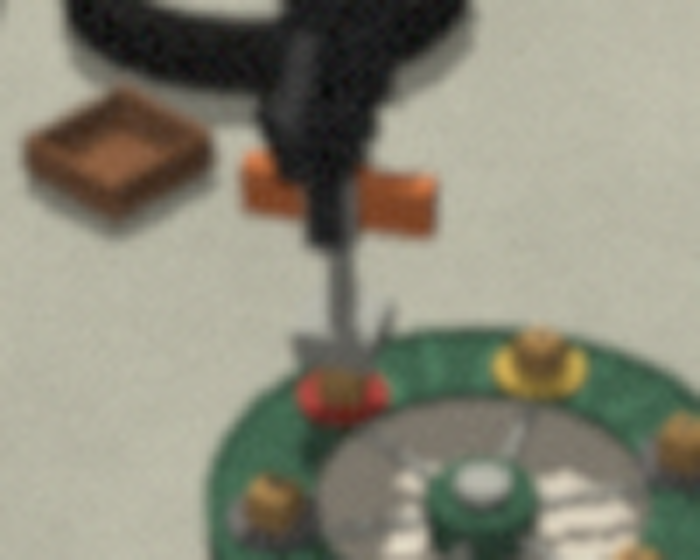

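Request:
apply_moves --series '[[0,[0,-0.001,-0.004],0],[0,[0,-0.001,-0.007],0],[0,[0,-0.001,-0.009],0]]'

```text
time: 7.58
tool_pos: [536.1, 37.3, 141.9]
tcp_rot: [-179.9, -0.4, 147.2]
ft_force: [-1.6, -0.1, -1.3]
finger_gap: 13.1
```

Request:
apply_moves --series '[[0,[0,0,-0.0015],0],[0,[0,0,-0.003],0]]'

```text
time: 7.82
tool_pos: [536.1, 37.3, 138.8]
tcp_rot: [-179.9, -0.4, 147.2]
ft_force: [-0.8, -0.1, -1.9]
finger_gap: 12.9
```

Request:
apply_moves --series '[[0,[0,0,-0.0015],0],[0,[0,0,-0.003],0],[0,[0,0,-0.004],0]]'

```text
time: 8.2
tool_pos: [536.0, 37.3, 134.6]
tcp_rot: [-179.9, -0.4, 147.2]
ft_force: [0.3, 0.2, -2.5]
finger_gap: 13.4
```

Request:
apply_moves --series '[[0,[0,0,-0.0015],0],[0,[0,0,-0.003],0],[0,[0,0,-0.004],0]]'

```text
time: 8.57
tool_pos: [536.0, 37.3, 130.5]
tcp_rot: [-179.9, -0.4, 147.2]
ft_force: [0.5, 0.6, -2.3]
finger_gap: 13.3
```

Request:
apply_moves --series '[[0,[0,0,-0.001],-0.1],[0,[0,0,-0.001],-0.2],[0,[0,0,-0.001],-0.3]]'

```text
time: 8.95
tool_pos: [535.3, 37.4, 129.1]
tcp_rot: [-179.8, -0.5, 129.8]
ft_force: [-1.3, 0.2, -2.1]
finger_gap: 13.4
```

```bash
python3 - <<'E'
from h import *
s=sense();print(s["tool_pos"],s["tcp_rot"],s["finger_gap"],s["ft_force"],s["wrist_torque"],s["joint_pos"][5])
E
```

```text
[535.34135112  37.42124985 129.11573292] [-179.82040126   -0.45481402  129.81271771] 13.422733372063615 [-1.33698423  0.24960208 -2.12184504] [0.22213265 0.36387842 0.19252675] -41.49579339747623
```

Request:
apply_moves --series '[[0,[0,0,0],-0.15],[0,[0,0,0],-0.3],[0,[0,0,0],-0.45],[0,[0,0,0],-0.6],[0,[0,0,0],-0.75]]'

```text
time: 9.57
tool_pos: [535.4, 37.6, 129.1]
tcp_rot: [-179.8, -0.5, 86.6]
ft_force: [1.2, 0.2, -1.9]
finger_gap: 13.0
```

Request:
apply_moves --series '[[0,[0,0,0],-0.15],[0,[0,0,0],-0.3],[0,[0,0,0],-0.45],[0,[0,0,0],-0.6],[0,[0,0,0],-0.65]]'

```text
time: 10.2
tool_pos: [535.6, 37.6, 129.1]
tcp_rot: [-179.9, -0.5, 49.2]
ft_force: [1.0, -0.1, -2.4]
finger_gap: 12.9
```

```bash
python3 - <<'E'
from h import *
s=sense();print(s["tool_pos"],s["tcp_rot"],s["finger_gap"],s["ft_force"],s["wrist_torque"],s["joint_pos"][5])
p=optics.snapshot("wrist");cv2.imwrite("pics/w7.png",p["color"])
E
```

```text
[535.59874483  37.62295693 129.12362456] [-179.85450879   -0.48314293   49.16334402] 12.893261503340003 [ 0.97294074 -0.10738995 -2.35798817] [ 0.01157549 -0.21547119  0.1478021 ] 38.94592686519396
```

View pics/w7.png

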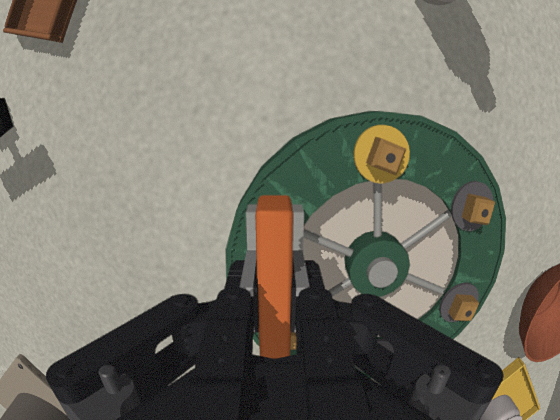

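The handle still sits straight in the jaws. I'll back off into the play and lift.

Request:
apply_moves --series '[[0,[0,0,0],0.07],[0,[0,0,0],0.13],[0,[0,0,0],0.13]]'

```text
time: 10.62
tool_pos: [535.6, 37.6, 129.1]
tcp_rot: [-179.9, -0.5, 56.6]
ft_force: [0.2, -0.2, -1.5]
finger_gap: 12.8
```

Request:
apply_moves --series '[[0,[0,0,0.01],0],[0,[0,0,0.02],0],[0,[0,0,0.04],0],[0,[0,0,0.06],0]]'

```text
time: 11.12
tool_pos: [535.8, 37.6, 190.7]
tcp_rot: [-179.9, -0.5, 56.5]
ft_force: [0.1, -0.8, -2.1]
finger_gap: 13.3
```

```bash
python3 - <<'E'
from h import *
s=sense();print(s["tool_pos"],s["tcp_rot"],s["finger_gap"],s["ft_force"],s["wrist_torque"],s["joint_pos"])
p=optics.snapshot("side");cv2.imwrite("pics/s8.png",cv2.resize(p["color"][130:250,220:350],None,fx=5,fy=5,interpolation=cv2.INTER_CUBIC))
E
```

```text
[535.79059668  37.61789595 190.71330002] [-179.88805958   -0.50728412   56.54215635] 13.341764871869533 [ 0.07251499 -0.80649094 -2.12088855] [ 0.02619552 -0.02423322 -0.01590683] [-1.77853129 -0.76408836 99.25847997  0.49614923 81.33477958 31.60479734]
```

View pics/s8.png

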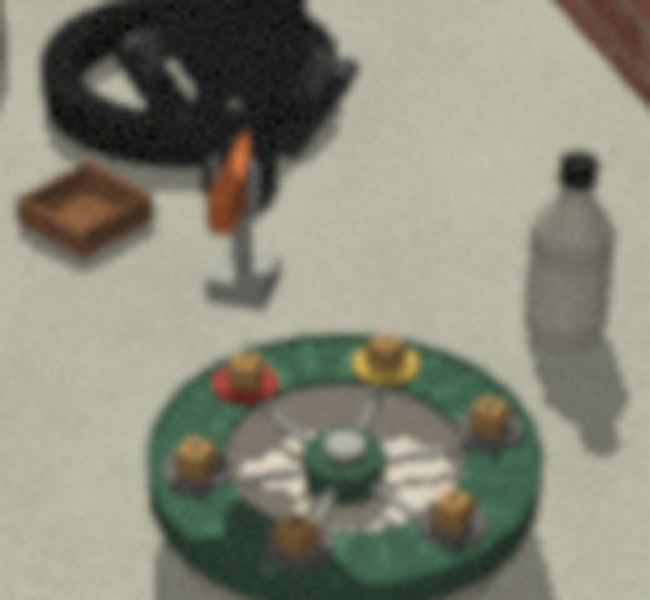

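Request:
apply_moves --series '[[0,[0.02,-0.002,0],0.18],[0,[0.04,-0.004,0],0.36],[0,[0.06,-0.006,0],0.54],[0,[0.08,-0.008,0],0.72],[0,[0.0848,-0.0078,0],0.9]]'

```text
time: 11.8
tool_pos: [623.3, 29.5, 194.4]
tcp_rot: [179.9, -0.6, 108.4]
ft_force: [-0.3, 0.3, -2.3]
finger_gap: 13.1
```

Request:
apply_moves --series '[[0,[0,0,0],0.18],[0,[0,0,0],0.36],[0,[0,0,0],0.54],[0,[0,0,0],0.72],[0,[0,0,0],0.9]]'

```text
time: 12.42
tool_pos: [623.4, 29.5, 194.7]
tcp_rot: [179.9, -0.6, 160.3]
ft_force: [0.4, 0.5, -1.5]
finger_gap: 13.2
```

Request:
apply_moves --series '[[0,[-0.0028,0.0003,0],0.18],[0,[-0.0028,0.0003,0],0.36],[0,[-0.0028,0.0003,0],0.54],[0,[-0.0028,0.0003,0],0.72],[0,[-0.0028,0.0003,0],0.9]]'

```text
time: 13.05
tool_pos: [620.8, 29.9, 195.0]
tcp_rot: [179.9, -0.6, -147.8]
ft_force: [-0.5, -0.1, -0.4]
finger_gap: 12.8
```

Request:
apply_moves --series '[[0,[0,0,0],0.042],[0,[0,0,0],0.042]]'

```text
time: 13.3
tool_pos: [621.0, 29.9, 195.4]
tcp_rot: [179.9, -0.6, -145.4]
ft_force: [-0.6, -0.3, -2.1]
finger_gap: 13.0
```

```bash
python3 - <<'E'
from h import *
s=sense();print(s["tool_pos"],s["tcp_rot"],s["finger_gap"],s["ft_force"],s["wrist_torque"],s["joint_pos"])
p=optics.snapshot("wrist");cv2.imwrite("pics/w9.png",p["color"])
cv2.imwrite("pics/o9.png",ortho(p,536.5,38,76,25,400))
E
```

```text
[620.95148935  29.87223888 195.4248836 ] [ 179.87669708   -0.56260123 -145.40211055] 13.043372420717905 [-0.64019271 -0.27558296 -2.14596258] [-0.02511405 -0.02440224 -0.05135068] [  -1.83581336   12.71510819   84.32276055   -0.23644187   83.48805608
 -126.40520427]
```

View pics/w9.png

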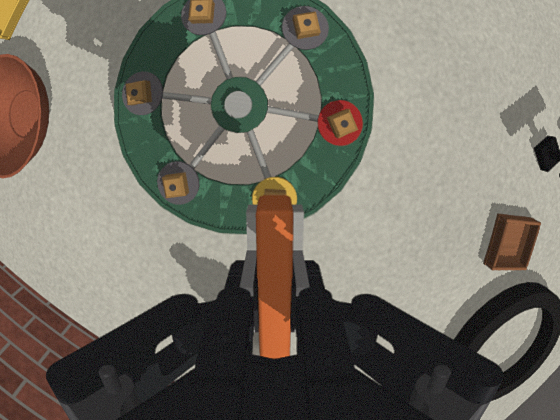

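View pics/o9.png

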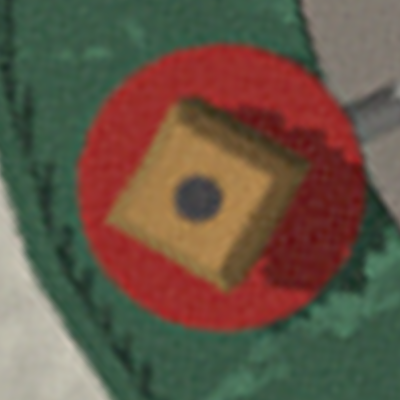

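Red's square in this view stands at about 58° mod 90, a clean quarter turn from 57°. Now down onto yellow.

Request:
apply_moves --series '[[0,[0,0,-0.025],0],[0,[0,0,-0.045],0],[0,[0,0,-0.045],0]]'

```text
time: 13.72
tool_pos: [619.1, 29.9, 147.6]
tcp_rot: [179.7, -0.8, -145.5]
ft_force: [-0.2, 0.1, -1.5]
finger_gap: 13.4
```

Request:
apply_moves --series '[[0,[0,0,-0.003],0],[0,[0,0,-0.006],0],[0,[0,0,-0.008],0]]'

```text
time: 14.1
tool_pos: [619.4, 29.9, 140.0]
tcp_rot: [179.7, -0.8, -145.5]
ft_force: [0.3, -0.0, -2.6]
finger_gap: 13.6
```

Request:
apply_moves --series '[[0,[0.0004,0,-0.0015],0],[0,[0.0004,0,-0.003],0]]'

```text
time: 14.35
tool_pos: [620.1, 29.9, 137.2]
tcp_rot: [179.8, -0.7, -145.5]
ft_force: [-0.5, -0.1, -2.0]
finger_gap: 13.1
```

Request:
apply_moves --series '[[0,[0,0,-0.0015],0],[0,[0,0,-0.003],0],[0,[0,0,-0.004],0]]'

```text
time: 14.72
tool_pos: [620.0, 29.8, 133.1]
tcp_rot: [179.8, -0.7, -145.5]
ft_force: [-0.1, 0.3, -1.4]
finger_gap: 13.3
```

Request:
apply_moves --series '[[0,[0,0,-0.0015],0],[0,[0,0,-0.003],0],[0,[0,0,-0.003],0]]'

```text
time: 15.1
tool_pos: [619.9, 29.7, 129.9]
tcp_rot: [179.8, -0.8, -145.5]
ft_force: [0.0, -0.3, -2.4]
finger_gap: 13.4
```

Request:
apply_moves --series '[[0,[0,0,-0.0005],-0.16],[0,[0,0,-0.0005],-0.32],[0,[0,0,-0.0005],-0.48],[0,[0,0,-0.0005],-0.64],[0,[0,0,-0.0005],-0.8]]'

```text
time: 15.72
tool_pos: [620.0, 29.3, 129.4]
tcp_rot: [179.8, -0.7, 168.4]
ft_force: [-0.8, -2.1, -1.8]
finger_gap: 13.4
```

Request:
apply_moves --series '[[0,[0,0,0],-0.16],[0,[0,0,0],-0.32],[0,[0,0,0],-0.48],[0,[0,0,0],-0.64],[0,[0,0,0],-0.8]]'

```text
time: 16.35
tool_pos: [619.8, 29.4, 129.4]
tcp_rot: [179.8, -0.8, 122.3]
ft_force: [-0.9, -0.4, -1.5]
finger_gap: 13.4
```

Request:
apply_moves --series '[[0,[0,0,0],-0.16],[0,[0,0,0],-0.32],[0,[0,0,0],-0.48],[0,[0,0,0],-0.64],[0,[0,0,0],-0.8]]'

```text
time: 16.98
tool_pos: [619.8, 29.7, 129.4]
tcp_rot: [179.8, -0.8, 76.1]
ft_force: [-0.3, 0.6, -1.9]
finger_gap: 13.4
```

Request:
apply_moves --series '[[0,[0,0,0],-0.16],[0,[0,0,0],-0.32],[0,[0,0,0],-0.48],[0,[0,0,0],-0.64],[0,[0,0,0],-0.8]]'

```text
time: 17.6
tool_pos: [619.9, 29.9, 129.5]
tcp_rot: [179.8, -0.8, 30.0]
ft_force: [1.0, 0.8, -3.3]
finger_gap: 13.5
```

Request:
apply_moves --series '[[0,[0,0,0],-0.07],[0,[0,0,0],-0.07]]'

```text
time: 17.85
tool_pos: [620.0, 29.9, 129.5]
tcp_rot: [179.8, -0.8, 26.0]
ft_force: [1.2, -0.6, -2.1]
finger_gap: 13.5
```

```bash
python3 - <<'E'
from h import *
s=sense();print(s["tool_pos"],s["tcp_rot"],s["ft_force"],s["wrist_torque"])
p=optics.snapshot("wrist");cv2.imwrite("pics/w10.png",p["color"])
E
```

```text
[619.95699533  29.9438072  129.462331  ] [179.82102641  -0.81468829  26.04635283] [ 1.22064911 -0.58983809 -2.07462837] [-0.03479185 -0.17809201  0.02601936]
```

View pics/w10.png

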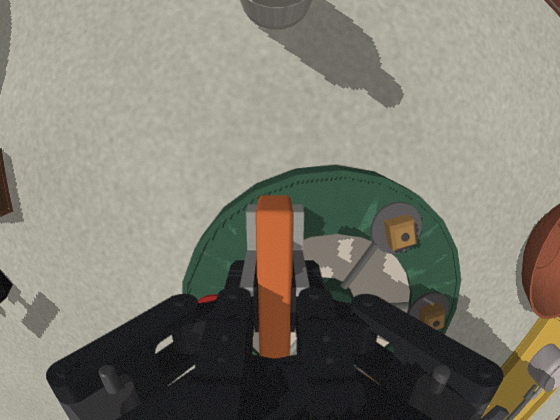

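Request:
apply_moves --series '[[0,[0,0,0],0.07],[0,[0,0,0],0.14],[0,[0,0,0],0.14]]'

```text
time: 18.27
tool_pos: [619.9, 30.0, 129.5]
tcp_rot: [179.8, -0.8, 34.2]
ft_force: [0.3, 0.6, -2.3]
finger_gap: 12.9
```

Request:
apply_moves --series '[[0,[0,0,0.01],0],[0,[0,0,0.02],0],[0,[0,0,0.04],0],[0,[0,0,0.065],0]]'

```text
time: 18.77
tool_pos: [619.8, 30.0, 196.1]
tcp_rot: [179.8, -0.8, 34.2]
ft_force: [-0.0, -0.8, -1.4]
finger_gap: 13.1
```

Request:
apply_moves --series '[[0,[-0.02,0.055,0],0],[0,[-0.04,0.11,0],0],[0,[-0.06,0.15,0.0],0],[0,[-0.06,0.15,0.0],0]]'

```text
time: 19.27
tool_pos: [558.9, 183.0, 198.0]
tcp_rot: [179.8, -0.9, 34.4]
ft_force: [-0.3, 0.2, -1.8]
finger_gap: 13.5
```

```bash
python3 - <<'E'
from h import *
s=sense();print(s["tool_pos"],s["tcp_rot"],s["ft_force"],s["wrist_torque"])
p=optics.snapshot("wrist");cv2.imwrite("pics/w11.png",p["color"])
cv2.imwrite("pics/o11.png",np.hstack([ortho(p,536.5,38,76,25,400),ortho(p,620.6,30,76,25,400)]))
E
```

```text
[558.93727513 183.04372972 197.96294374] [179.83656019  -0.92521453  34.40164051] [-0.33275851  0.17442951 -1.84158641] [-0.06227282 -0.02959716  0.06529754]
```

View pics/w11.png

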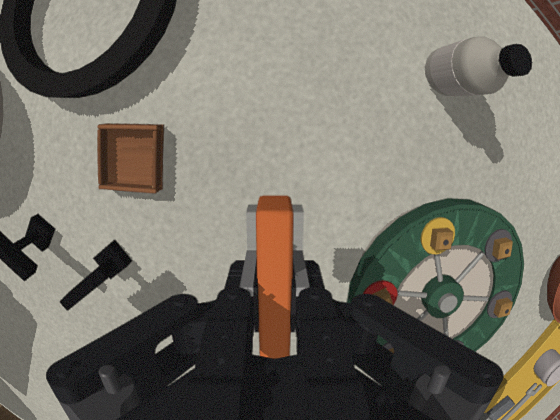

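View pics/o11.png

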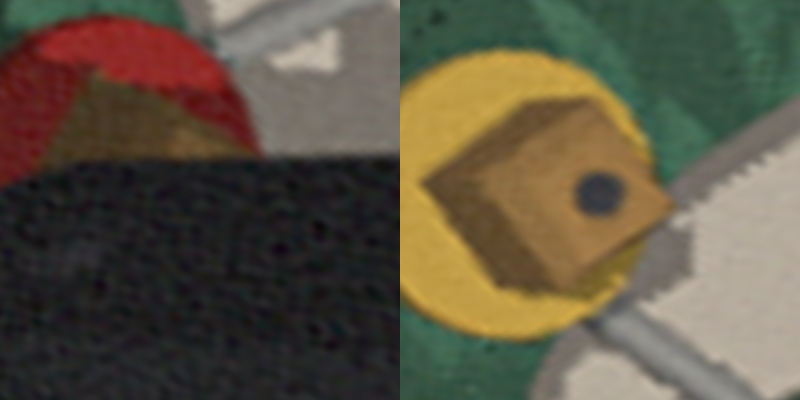

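Yellow's square is at about 34.5° mod 90, so the two quarter turns are exact. The stand is empty at (131,158). I'll check its position and go on.

```bash
python3 - <<'E'
from h import *
p=optics.snapshot("wrist")
c=np.array([onz(p,q,22,True) for q in ((98,124),(164,124),(162,192),(98,190))]);print(c.round(1),c.mean(0))
E
```

```text
[[517.9 373.4  22. ]
 [555.9 308.1  22. ]
 [495.6 275.   22. ]
 [455.3 339.9  22. ]] [506.17378173 324.07982959  22.        ]
```

Request:
apply_moves --series '[[0,[-0.02,0.05,0],0],[0,[-0.04,0.1,-0.01],0],[0,[-0.059,0.1455,-0.02],0],[0,[-0.059,0.1455,-0.03],0],[0,[-0.059,0.1455,-0.04],0]]'

```text
time: 20.0
tool_pos: [502.2, 324.8, 157.5]
tcp_rot: [179.7, -0.9, 34.2]
ft_force: [0.9, -0.8, -1.5]
finger_gap: 13.0
```

Request:
apply_moves --series '[[0,[-0.0015,0.0045,-0.025],0],[0,[-0.0015,0.0045,-0.05],0],[0,[-0.0015,0.0045,-0.05],0]]'

```text
time: 20.38
tool_pos: [500.0, 326.6, 104.9]
tcp_rot: [179.7, -0.6, 34.1]
ft_force: [-0.3, -0.2, -2.6]
finger_gap: 13.3
```

```bash
python3 - <<'E'
from h import *
s=sense();print(s["tool_pos"],s["tcp_rot"],s["ft_force"])
p=optics.snapshot("side");a=cv2.resize(p["color"][130:190,200:270],None,fx=7,fy=7,interpolation=cv2.INTER_CUBIC)
cv2.imwrite("pics/s12.png",a)
E
```

```text
[499.99331708 326.64205413 104.89023967] [179.72686356  -0.6321897   34.07061098] [-0.26944532 -0.20807366 -2.60734854]
```

View pics/s12.png

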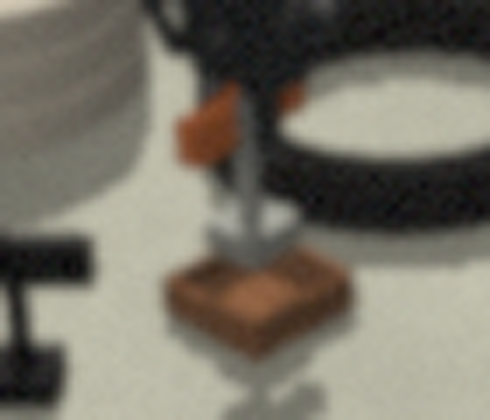

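Request:
apply_moves --series '[[0,[0,0.0022,-0.015],0],[0,[0,0.0022,-0.027],0],[0,[0,0.0022,-0.031],0],[0,[0,0.0022,-0.033],0]]'

```text
time: 20.92
tool_pos: [500.7, 329.6, 73.4]
tcp_rot: [179.7, -0.8, 34.1]
ft_force: [0.5, 0.3, -2.9]
finger_gap: 13.2
```

Request:
apply_moves --series '[[0,[0,0,-0.001],0],[0,[0,0,-0.002],0]]'

```text
time: 21.18
tool_pos: [501.0, 329.8, 71.7]
tcp_rot: [179.7, -0.8, 34.1]
ft_force: [-0.9, 0.3, -2.7]
finger_gap: 12.8
```

Request:
apply_moves --series '[[0,[0,0,-0.0008],0],[0,[0,0,-0.0016],0],[0,[0,0,-0.0016],0]]'

```text
time: 21.55
tool_pos: [501.1, 329.9, 70.3]
tcp_rot: [179.7, -0.8, 34.1]
ft_force: [0.5, -0.3, -1.0]
finger_gap: 13.2
```

Request:
apply_moves --series '[[0,[0,0,-0.0008],0],[0,[0,0,-0.0012],0]]'

```text
time: 21.8
tool_pos: [501.5, 330.1, 70.2]
tcp_rot: [179.7, -0.9, 34.1]
ft_force: [-3.1, -1.8, 7.7]
finger_gap: 13.4
```

Contact (about +10 N), so I'll open slowly and rise.

Request:
apply_moves --series '[[0.3,[0,0,0],0],[0.5,[0,0,0],0],[1,[0,0,0],0],[1,[0,0,0],0],[1,[0,0,0],0]]'

```text
time: 22.42
tool_pos: [501.4, 330.1, 70.1]
tcp_rot: [179.7, -0.9, 34.1]
ft_force: [-0.0, -0.2, 0.7]
finger_gap: 85.6
```

```bash
python3 - <<'E'
from h import *
s=sense();print(s["tool_pos"],s["finger_gap"],s["ft_force"])
p=optics.snapshot("wrist");cv2.imwrite("pics/w13.png",p["color"])
E
```

```text
[501.40525948 330.08775227  70.05239019] 85.6289453391083 [-0.04460462 -0.23021792  0.65557223]
```

View pics/w13.png

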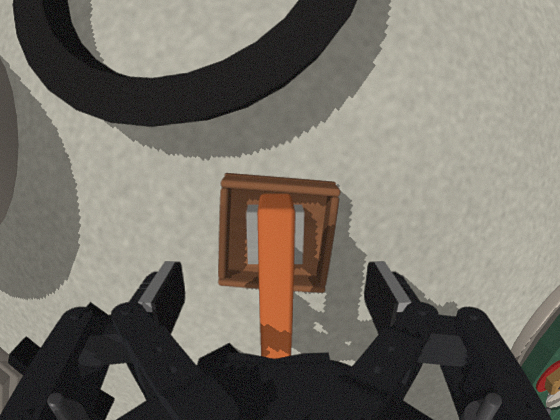

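Request:
apply_moves --series '[[1,[0,0,0.03],0],[1,[0,0,0.07],0],[1,[0,0,0.12],0],[1,[0,0,0.15],0],[1,[0,0,0.15],0]]'

```text
time: 23.1
tool_pos: [503.2, 331.0, 224.1]
tcp_rot: [179.7, -1.2, 34.1]
ft_force: [-0.9, -0.3, -0.2]
finger_gap: 85.5
```

```bash
python3 - <<'E'
from h import *
s=sense();print(s["tool_pos"],s["finger_gap"],s["ft_force"])
p=optics.snapshot("wrist")
c=s["tool_pos"]
im=np.hstack([ortho(p,501,330,z,60,400) for z in (91,22)]);cv2.imwrite("pics/o14.png",im)
p=optics.snapshot("side");cv2.imwrite("pics/s14.png",cv2.resize(p["color"][110:250,170:350],None,fx=4,fy=4,interpolation=cv2.INTER_CUBIC))
E
```

```text
[503.1635006  331.03457501 224.06444206] 85.48785503660434 [-0.90486659 -0.3111422  -0.16267811]
```

View pics/o14.png

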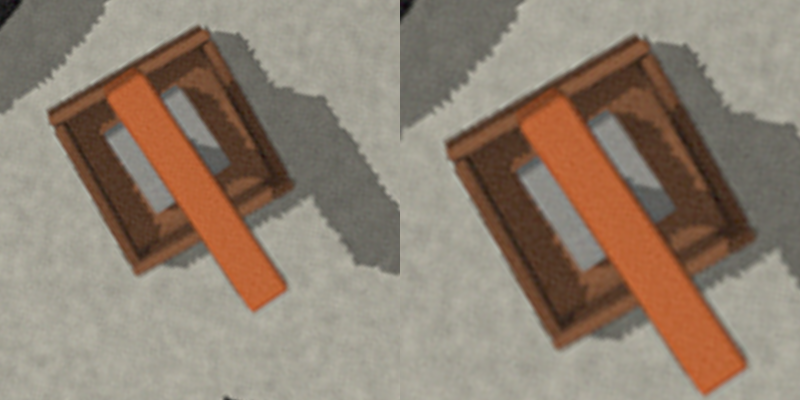

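View pics/s14.png

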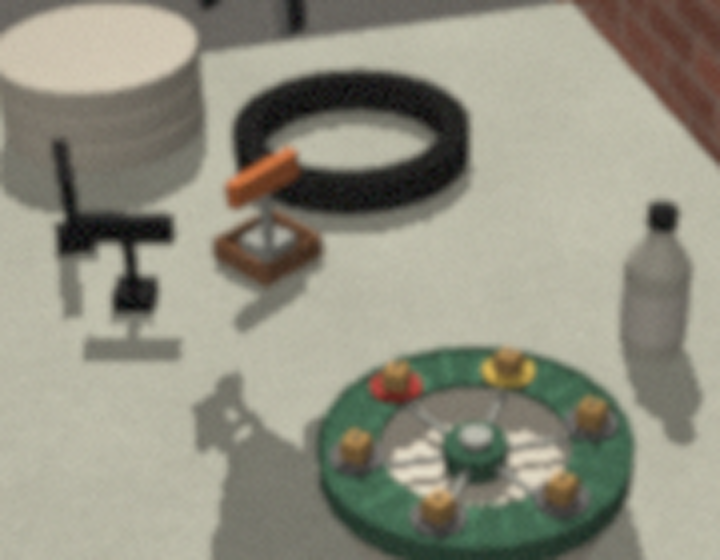

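The key stands centred and upright in its stand: handle centre and socket centre coincide in the ortho views, and nothing else has visibly moved. I'm handing in.

```bash
python3 -c "
from bench import hand_in
print(hand_in())"
```

```text
the job is handed in; nothing more can be done
None
```

I took the orange key from its stand, turned the red nipple one quarter turn and then the yellow nipple two quarter turns clockwise. I then stood the key back in its stand and handed in at about 23 s of the 72 s allowed; no verdict was reported.

**Fit:** the key dropped more than 10 mm onto each square, with wrist force readings of only about 3 N. The highest reading was about 10 N, when the key touched the stand's floor.

**Nipples:** the wrist pictures afterwards showed the red square at about 58° mod 90 (57° at the start) and the yellow at about 34.5° (34.3° at the start). A square looks the same after every quarter turn, so the number of quarters rests on the key's measured travel: 98° for red and 188° for yellow, each including about 8° of play.

**Key:** the last close view showed it upright and centred in the stand to within a few mm, with the gripper clear.

**Rest of the bench:** the oil bottle, tyre and grey-collared nipples looked unmoved in the last side view. I did not measure them. The bowl and the tray's contents were outside that last view, and the arm never worked near them.

**Disagreement:** one distant, oblique wrist view put the stand's centre about 8 mm from the close-up estimate. I used the close-up, and the side view before lowering the key agreed with it.

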